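Take the screwed cover off an electronics box

TASK

Open the grey electronics box for inspection: first loosen its three captive thumbscrews by turning each anticlockwise all the way to its stop, leaving the cover in place meanwhile; then lift the cover plate off by its handle and lay it level and centred on the two rails of the rest, handle upwards and along the rails, the screw tongues hanging outside the rails. Leave the screws loosened and everything else on the worktop where it stands.

Things in the scene. Friction and masses are not known exactly. Their poses are not given: they have to be found in the camera images.
- box: Grey metal electronics box, fixed, 121 (x) x 181 (y) x 76 mm high, open at the top, origin at the centre of its underside on the worktop. The cover plate lies recessed in its top with 1.5 mm clearance all round, the rim being about level with the plate's top; apart from the cover and screws nothing of it stands higher.
- screw_1_grip (a point): Centre of the wing (flat grip) of captive thumbscrew 1, which stands on the cover at x -36, y -64 mm from the cover's middle. The steel wing is 26 mm long (this point's x axis), 10 mm thick (its y axis) and 18 mm high; its centre is 19.5 mm above the plate's top, below it is only a thin 8.4 mm stem. The point turns with the screw.
- screw_1 (a joint): Turn of thumbscrew 1, rad, growing anticlockwise seen from above. Starts at 0.1 to 0.6 (tight: wing roughly along the box's x); at 1.571 it meets its stop, fully loosened (wing along the box's y, its tongue lined up with the slot of a catch in the box). The cover lifts only with all three within about 0.15 rad of the stop. Stays where left (friction 0.04 N m).
- screw_2_grip (a point): Centre of the wing (flat grip) of captive thumbscrew 2, which stands on the cover at x +36, y -64 mm from the cover's middle. The steel wing is 26 mm long (this point's x axis), 10 mm thick (its y axis) and 18 mm high; its centre is 19.5 mm above the plate's top, below it is only a thin 8.4 mm stem. The point turns with the screw.
- screw_2 (a joint): Turn of thumbscrew 2, rad, growing anticlockwise seen from above. Starts at 0.1 to 0.6 (tight: wing roughly along the box's x); at 1.571 it meets its stop, fully loosened (wing along the box's y, its tongue lined up with the slot of a catch in the box). The cover lifts only with all three within about 0.15 rad of the stop. Stays where left (friction 0.04 N m).
- screw_3_grip (a point): Centre of the wing (flat grip) of captive thumbscrew 3, which stands on the cover at x +0, y +64 mm from the cover's middle. The steel wing is 26 mm long (this point's x axis), 10 mm thick (its y axis) and 18 mm high; its centre is 19.5 mm above the plate's top, below it is only a thin 8.4 mm stem. The point turns with the screw.
- screw_3 (a joint): Turn of thumbscrew 3, rad, growing anticlockwise seen from above. Starts at 0.1 to 0.6 (tight: wing roughly along the box's x); at 1.571 it meets its stop, fully loosened (wing along the box's y, its tongue lined up with the slot of a catch in the box). The cover lifts only with all three within about 0.15 rad of the stop. Stays where left (friction 0.04 N m).
- cover_handle (a point): Middle of the round bar of the cover's bow handle: dark steel, bar 10 mm thick, 68 mm long along this point's x axis, its axis 30 mm above the plate's top and 34 mm above its underside, straight above the plate's middle. Its axes are those of the plate.
- cover_base (a point): Middle of the underside of the loose cover plate: aluminium, 110 (x) x 170 (y) x 4 mm, 0.3 to 0.55 kg with its screws. The screws stay in the plate when it is lifted; their tongues reach 17 mm below its underside and, when loosened, lie along the plate's y, 10 mm to either side of the screw.
- rest_top (a point): Middle of the fixed cover rest at rail-top height, 40 mm above the worktop. Two rubber-topped rails, 120 mm long along this point's x axis, 12 mm wide, centred 34 mm to either side in y, stand on a dark 124 x 100 mm base. The plate lies on them with its x axis (the handle) along the rails, tongues hanging outside both rails; either way round is right.
- jar_tall_mid (a point): Bystander, loose, to be left alone: white sample jar with red lid, 48 mm across, 72 mm high, beside the box to its right. The point is half-way up its middle.
- bottle_small_mid (a point): Bystander, loose, to be left alone: small amber reagent bottle, 49 mm across, 105 mm high, beside the box to its left. The point is half-way up its middle.
- tape_mid (a point): Bystander, loose, to be left alone: roll of masking tape lying flat, 72 mm across, 19 mm high, in front of the scale. The point is half-way up its middle.
- beaker_mid (a point): Bystander, loose, to be left alone: small glass beaker, 53 mm across, 71 mm high, in front of the rest. The point is half-way up its middle.
- jar_short_mid (a point): Bystander, loose, to be left alone: white sample jar with white lid, 48 mm across, 57 mm high, to the right of the rest. The point is half-way up its middle.
- bottle_large_mid (a point): Bystander, loose, to be left alone: large amber reagent bottle, 58 mm across, 121 mm high, behind the rest. The point is half-way up its middle.

How it is judged (in metres and radians):
On the way, in this order (a step that is already met when the one before it is completed fails the run):
1. all three thumbscrews are turned to their stops while the cover still lies in the box (value of joint each of screw_1, screw_2, screw_3 above 1.4 rad and distance of cover_handle from where it was at the start of the episode below 0.008 m), for 0.2 s.
2. the cover is lifted clear of the box (z of cover_handle in the frame of box above 0.14 m), for 0.1 s.
At the end, for the whole second after the job is handed in: The cover lies on the rails, handle up: handle within 20 mm of the rest's middle seen from above and 30 to 39 mm above the rail tops, level within 0.05 rad, along the rails within 0.25 rad (either way round), all three screws still beyond 1.4 rad (horizontal distance between cover_handle and rest_top below 0.02 m and z of cover_handle in the frame of rest_top between 0.03 and 0.039 m and angle between cover_handle's own z axis and vertical below 0.05 rad and angle between the x axis of cover_handle and the x axis of rest_top, either way round below 0.25 rad and value of joint each of screw_1, screw_2, screw_3 above 1.4 rad); the robot touches nothing.
It fails at once if the cover is wrenched upward while a screw is still tightened (not (value of joint each of screw_1, screw_2, screw_3 above 1.2 rad) and distance of cover_handle from where it was at the start of the episode above 0.02 m).
It fails at once if a bystander (jar, bottle, beaker, tape roll) is displaced by more than 20 mm (distance of any of jar_tall_mid, bottle_small_mid, tape_mid, beaker_mid, jar_short_mid, bottle_large_mid from where it was at the start of the episode above 0.02 m).
It also fails if it takes over 67 s, if anything falls off the work surface, if the arm or the gripper's body presses on something with over 40 N, if the wrist force passes 120 N, or if a joint passes its speed limit or range.

ROBOT

A 6-joint arm with a two-finger parallel gripper is mounted at the origin on a cart in front of the work surface, level with it; the furniture and walls round the work are solid. World frame = base frame: x ahead of the robot, y to its left, z up, the work surface at z = 0. Lengths are in mm, angles in rad, forces in N, time in s.
With the tool pointing down it reaches from about 275 to 975 mm from the base axis. Payload 8.4 kg.
Tool frame: the origin (TCP) lies midway between the tips of the shut fingers; the grasp point (between the pads) lies 19 mm behind it; y points along the fingers, z is the direction in which the jaws open and shut, and the axes are right-handed (so a half turn about y gives the same grasp; the last joint's range is limited). The gripper opens to 92 mm and grips with 3 to 60 N. Pads are 20 mm wide; open, the fingers measure 128 mm over their backs; the gripper's body (75 mm by 189 mm) begins 69 mm behind the grasp point.
Start: joints at [1.26, 0.353, 1.633, -0, 1.155, -0.002], TCP at [189.946, 595.44, 214.583] pointing down, gripper open.
Joint ranges: [-2.63, 2.63], [-0.92, 2.1], [0.06, 2.66], [-1.3, 4.44], [0, 2.69], [-3.02, 3.02]. Speed limits (rad/s): [2.22, 2.22, 2.79, 3.14, 3.14, 3.14].

INTERFACE

Orientations are given as a unit quaternion [x, y, z, w].
In Python, from workcell import manip gives the robot as it stands.
- The arm moves only by the shell command python3 -m handwheel 'ROWS' [OPENING]. ROWS is a JSON object of lists of equal length, an entry for each row: "offset": the shift along the tool's x, y, z in mm, a list of three; "yaw": the turn about the tool's y in units of 6 degrees (1.0 is 6 degrees). In form: {"offset": [[tx, ty, tz], ...], "yaw": [yaw, ...]}. A call has 1 to 20 rows; each row is the pose to reach, as a shift and turn from the pose commanded when the call began, along the tool's axes at that moment; what a row does not reach only later rows make up. A row lasts 1/8 s, in which the tool goes at most 62.5 mm and 10.7 degrees, less where a joint would pass 70% of its speed; a pose out of reach is approached as far as the arm can. A call with a gripper value outside its range is refused whole. OPENING is the closure, from -1 (fully open) to 1 (shut), so that 0 is half open, set as the call begins (- or left out, the last holds). The fingers move at their own pace and stop on an object; the grip force is fixed at half the most. Time passes only in rows, so rows that repeat a pose let the fingers close. It gives the time, the measured TCP pose, the force and the opening at its end, in the units of the state.
- manip.observe(): the state, without advancing time (a new reading comes with each control period).
- manip.read_camera(name): name is "scene" or "top"; returns the picture (420x560x3 uint8, red, green, blue); there is no depth.
- manip.camera_params(name): a dict with "fx", "fy", "cx", "cy" (pixels), "k1" (the pictures are not rectified: a ray, as slopes to the right and down, at radius r is drawn at 1 + k1 r^2 times it, then the intrinsics apply), "rvec" (rotation vector, rad) and "tvec" (3), from world to camera coordinates, as OpenCV has them. Camera axes: x right, y down, z forward; pixel columns grow to the right and rows downward; lengths in mm; the calibration is good to about 2 mm. A picture is of the moment at which its call begins. camera_params takes no time and is no camera call.
- manip.finish_job(): hands the job in, once; it reports no verdict.
The state is a dict: "time": time; "qpos": joint angles; "qd": joint speeds; "joint_efforts": joint torques, N m; "eef_pos": TCP position; "tcp_rot": TCP orientation; "force": force on the tool from outside, world axes, zero at the start; "moment": the same for the moment, N m; "finger_gap": finger opening in mm.
Only numpy, scipy, OpenCV 4.12 (cv2) and the standard library are available. Lean on these libraries where they do the work, as an engineer would, in place of code of your own. Each camera call takes 0.05 s, during which the arm holds its last target. There are 200 camera calls.

## Working session

There is one attempt and no reset: what is moved stays moved. The work goes in short steps, Python scripts to look and compute and a shell command to move; the robot and the scene stay as the last step left them, time stands still between calls to the robot, and variables do not carry over. Pictures are saved under pics/ and viewed, about 8 in all and at most 12, crops included, and the job is handed in when it is done.

```bash
mkdir -p pics; ls
python3 - <<'E'
from workcell import manip
import cv2
print(manip.observe())
for n in ("scene","top"):
    print(n,manip.camera_params(n))
    im=manip.read_camera(n)[:,:,::-1]
    cv2.imwrite(f"pics/{n}0.png",cv2.resize(im,(800,600),interpolation=cv2.INTER_CUBIC)); cv2.imwrite(f"pics/{n}0_raw.png",im)
E
```

```text
pics
{'time': 0.0, 'qpos': array([ 1.25957437e+00,  3.53676170e-01,  1.63412946e+00,  1.12944480e-05,
        1.15522271e+00, -2.41762038e-03]), 'qd': array([ 0.00124927,  0.00062153, -0.00175478, -0.00024353, -0.0009508 ,
        0.0005846 ]), 'joint_efforts': array([-2.04118551e-03, -5.93852663e+01, -3.34209931e+01,  6.96418458e-02,
        2.35636462e-02, -1.49291068e-04]), 'eef_pos': array([189.80156395, 594.95123259, 213.84821062]), 'tcp_rot': array([ 0.69919515, -0.10882998,  0.10866422, -0.69819357]), 'force': array([-0.32185713,  0.37902406,  0.55289064]), 'moment': array([-0.0311769 ,  0.00807675,  0.04553412]), 'finger_gap': 91.77029569077676}
scene {'fx': 417.4694107166274, 'fy': 417.4694107166274, 'cx': 273.0399800098807, 'cy': 207.27152491241958, 'k1': -0.006374659133756163, 'rvec': array([ 2.16638317, -1.22616455,  0.47036574]), 'tvec': array([-329.07468747,  333.34558668, 1226.10732717])}
top {'fx': 380.89904925436167, 'fy': 380.89904925436167, 'cx': 282.22745604211207, 'cy': 210.32674506607552, 'k1': -0.004409211859622508, 'rvec': array([ 2.03437141, -2.19236166,  0.22040308]), 'tvec': array([ -62.99268438,  500.37766477, 1173.21582735])}
```

View pics/scene0.png

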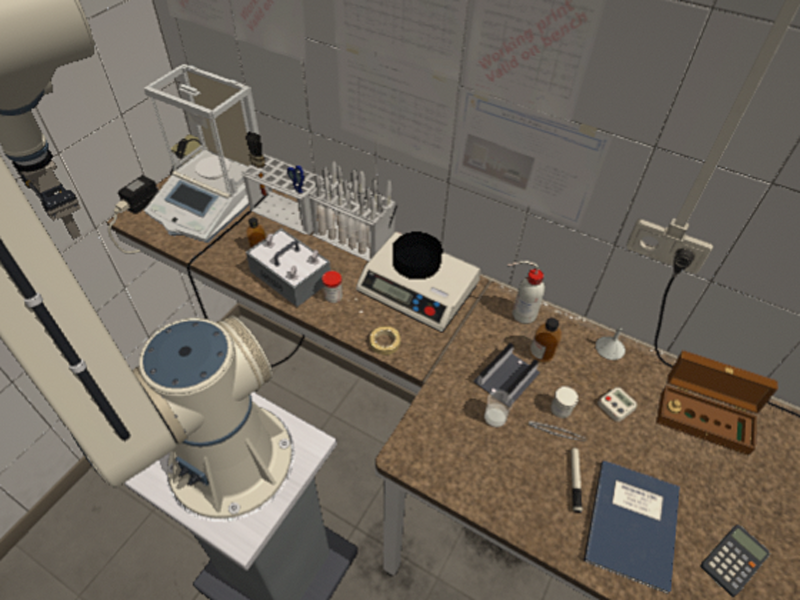

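View pics/top0.png

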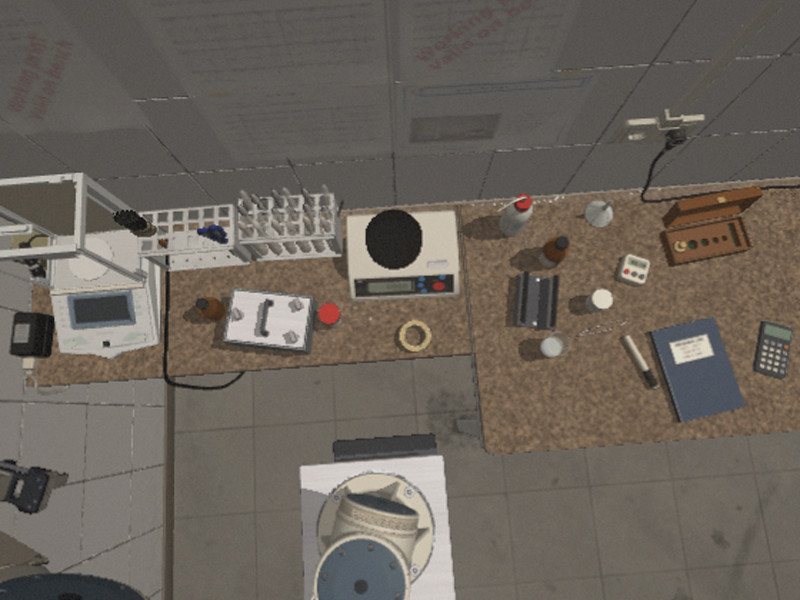

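The first pictures show the box at about (268,320) in top and (287,268) in scene. The rest is at about (537,300) and (508,377). Next, an enlarged composite.

Run:
```python
import cv2,numpy as np
def crop(n,x,y,w,h,s):
    im=cv2.imread(f"pics/{n}0_raw.png")[y:y+h,x:x+w]
    im=cv2.resize(im,None,fx=s,fy=s,interpolation=cv2.INTER_CUBIC)
    for i in range(0,w,10):
        cv2.putText(im,str(x+i),(i*s,8),0,.3,(0,255,255),1); cv2.line(im,(i*s,8),(i*s,12),(0,255,255),1)
    for i in range(10,h,10):
        cv2.putText(im,str(y+i),(0,i*s+3),0,.3,(0,255,255),1)
    return im
a=crop("top",150,195,80,60,5);b=crop("scene",165,155,80,60,5)
c=crop("top",345,180,80,60,5);d=crop("scene",320,235,80,60,5)
cv2.imwrite("pics/comp.png",np.vstack([np.hstack([a,b]),np.hstack([c,d])]))
```

```text
(no output)
```

View pics/comp.png

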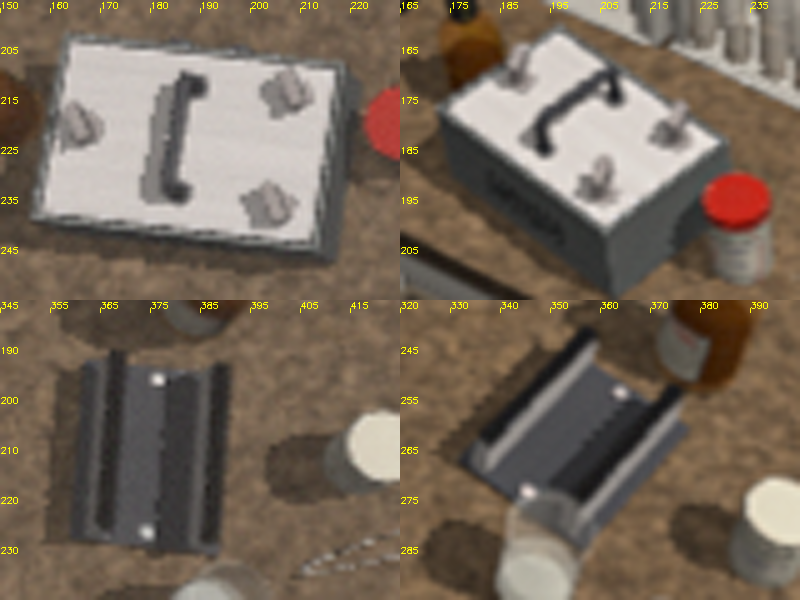

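The composite shows the rim corners, the bar, the wings and the rail ends clearly in both views. I'll triangulate these points.

```bash
cat > h.py <<'E'
import numpy as np,cv2
from scipy.optimize import least_squares
from scipy.spatial.transform import Rotation as R
from workcell import manip
C={n:manip.camera_params(n) for n in("scene","top")}
def proj(n,X):
    c=C[n];P=np.atleast_2d(X)@cv2.Rodrigues(c["rvec"])[0].T+c["tvec"]
    s=P[:,:2]/P[:,2:];s=s*(1+c["k1"]*(s**2).sum(1,keepdims=True))
    return s*[c["fx"],c["fy"]]+[c["cx"],c["cy"]]
def tri(t,s):
    r=least_squares(lambda X:np.r_[proj("top",X)[0]-t,proj("scene",X)[0]-s],[500,0,50]);return r.x,np.abs(r.fun).max()
def go(p,deg=None,jaw=None):
    """offset (tool axes) to TCP p; jaw: world angle (deg) wanted of the tool z axis, mod 180"""
    o=manip.observe();r=R.from_quat(o["tcp_rot"]);A=r.as_matrix()
    j=np.degrees(np.arctan2(A[1,2],A[0,2]))
    off=A.T@(np.array(p)-o["eef_pos"])
    print("t",round(o["time"],2),"tcp",o["eef_pos"].round(1),"jaw",j.round(1),"down",A[:,1].round(3),"q",o["qpos"].round(2),"gap",o["finger_gap"].round(1))
    print("offset",off.round(1))
    if jaw is not None:
        d=(jaw-j+90)%180-90; print("yaw rows",round(-d/6,2),"deg",round(d,1))
E
python3 - <<'E'
from h import *
T=lambda x,y:(150+x/5,195+y/5); S=lambda x,y:(165+(x-400)/5,155+y/5)
T2=lambda x,y:(345+x/5,180+(y-300)/5); S2=lambda x,y:(320+(x-400)/5,235+(y-300)/5)
g=lambda x,y:(x*.7,y*.7)
pts={"rimBL(far left)":(T(66,36),S(560,28)),"rim far right":(T(345,63),S(725,143)),"rim near right":(T(317,249),S(608,232)),"rim near left":(T(33,219),S(440,108)),
"bar far":(T(185,83),S(608,72)),"bar near":(T(172,190),S(542,127)),"bar mid":(T(178.5,137),S(575,98)),
"s1":(T(270,205),S(600,180)),"s2":(T(287,92),S(675,125)),"s3":(T(80,128),S(520,65)),
"railL far":(T2(117,350),S2(590,335)),"railL near":(T2(104,530),S2(485,440)),"railR far":(T2(220,362),S2(675,390)),"railR near":(T2(211,542),S2(580,508)),
"nearscrew base":(T2(147,532),S2(528,491)),"farscrew base":(T2(158,379),S2(621,393)),
"tube topfrontright":(g(330,212),g(387,222)),"bottle large":(g(561,243),g(551,325)),"bottle small":(g(205,302),g(253,224)),"redjar":(g(329,315),g(332,279)),"pan":(g(393,240),g(418,243)),"shortjar":(g(601,299),g(566,393))}
for k,(t,s) in pts.items():
    X,e=tri(t,s);print(k,X.round(0),round(e,1))
print(go([0,0,0]))
E
```

```text
rimBL(far left) [545. 275.  73.] 0.1
rim far right [513. 100.  72.] 0.5
rim near right [397. 120.  75.] 0.2
rim near left [429. 295.  77.] 0.4
bar far [501. 193. 105.] 0.0
bar near [436. 203. 100.] 0.1
bar mid [468. 197. 104.] 0.0
s1 [425. 146.  88.] 0.2
s2 [495. 133.  88.] 0.3
s3 [481. 260.  95.] 0.4
railL far [ 545. -389.   29.] 0.4
railL near [ 425. -365.   39.] 0.0
railR far [ 531. -454.   32.] 0.6
railR near [ 414. -435.   33.] 0.3
nearscrew base [ 426. -400.    7.] 0.2
farscrew base [ 530. -421.    4.] 0.1
tube topfrontright [707.  50.  80.] 0.5
bottle large [ 584. -453.  107.] 0.4
bottle small [514. 335.  88.] 1.3
redjar [471.  65.  68.] 0.3
pan [607. -91. 156.] 1.7
shortjar [ 463. -540.   63.] 0.3Traceback (most recent call last):
  File "<stdin>", line 13, in <module>
  File "h.py", line 17, in go
    print("t",round(o["time"],2),"tcp",o["eef_pos"].round(1),"jaw",j.round(1),"down",A[:,1].round(3),"q",o["qpos"].round(2),"gap",o["finger_gap"].round(1))
                                                                                                                                  ^^^^^^^^^^^^^^^^^^^^^
AttributeError: 'float' object has no attribute 'round'
```

```bash
sed -i 's/o\["finger_gap"\].round(1)/round(float(o["finger_gap"]),1)/' h.py
python3 - <<'E'
from h import *
T=lambda x,y:(150+x/5,195+y/5); S=lambda x,y:(165+(x-400)/5,155+y/5)
T2=lambda x,y:(345+x/5,180+(y-300)/5); S2=lambda x,y:(320+(x-400)/5,235+(y-300)/5)
def fit(M,t,s,x0,n):
    M=np.array(M,float)
    def w(p): 
        a=p[2];return np.c_[p[0]+M[:,0]*np.cos(a)-M[:,1]*np.sin(a),p[1]+M[:,0]*np.sin(a)+M[:,1]*np.cos(a),M[:,2]+p[3]]
    f=lambda p:np.r_[proj("top",w(p))-t,proj("scene",w(p))-s].ravel()
    r=least_squares(f,x0,loss="soft_l1");print(n,r.x.round(2),"yaw deg",np.degrees(r.x[2]).round(1),"\n",f(r.x).reshape(2,-1,2).round(1).tolist());return w(r.x)
M=[(60.5,90.5,76),(60.5,-90.5,76),(-60.5,-90.5,76),(-60.5,90.5,76),(0,0,106),(-36,-64,95.5),(36,-64,95.5),(0,64,95.5)]
t=[T(66,36),T(345,63),T(317,249),T(33,219),T(178.5,137),T(270,205),T(287,92),T(80,128)]
s=[S(560,28),S(725,143),S(608,232),S(440,108),S(575,98),S(600,180),S(675,125),S(520,65)]
print(fit(M,t,s,[470,197,-.17,0],"box")[4:].round(1))
M=[(60,34,40),(-60,34,40),(60,-34,40),(-60,-34,40),(-54,0,8),(54,0,8)]
t=[T2(117,350),T2(104,530),T2(220,362),T2(211,542),T2(147,532),T2(158,379)]
s=[S2(590,335),S2(485,440),S2(675,390),S2(580,508),S2(528,491),S2(621,393)]
fit(M,t,s,[475,-410,-.17,0],"rest")
im=[cv2.resize(cv2.imread("pics/top0_raw.png")[y-10:y+10,x-13:x+13],(400,300),interpolation=cv2.INTER_CUBIC) for x,y in((204,236),(207,214),(166,221))]
im.append(cv2.resize(cv2.imread("pics/scene0_raw.png")[155:205,180:246],(400,300),interpolation=cv2.INTER_CUBIC))
cv2.imwrite("pics/w.png",np.vstack([np.hstack(im[:2]),np.hstack(im[2:])]))
E
```

```text
box [ 4.7089e+02  1.9919e+02 -1.9000e-01 -4.5500e+00] yaw deg -10.6 
 [[[-0.4, -0.6], [0.0, 0.1], [-0.0, 0.8], [-0.6, 0.3], [-0.4, -0.8], [0.9, -0.0], [1.0, -0.3], [-0.2, -0.6]], [[-0.2, -0.2], [0.9, -0.0], [-0.8, 1.0], [-1.2, 0.7], [0.1, -0.1], [0.2, -0.1], [0.3, -0.2], [-0.4, 0.2]]]
[[470.9 199.2 101.4]
 [423.7 142.9  90.9]
 [494.5 129.6  90.9]
 [482.7 262.1  90.9]]
rest [ 4.7852e+02 -4.1044e+02 -1.9000e-01 -5.8600e+00] yaw deg -10.8 
 [[[-0.0, 0.3], [0.0, 0.0], [0.0, 0.1], [-0.3, -0.0], [-0.2, 0.6], [-0.3, -0.3]], [[0.5, -0.9], [0.2, 0.9], [1.0, -0.5], [-0.9, -0.3], [0.1, 1.1], [0.2, -0.2]]]
```

View pics/w.png

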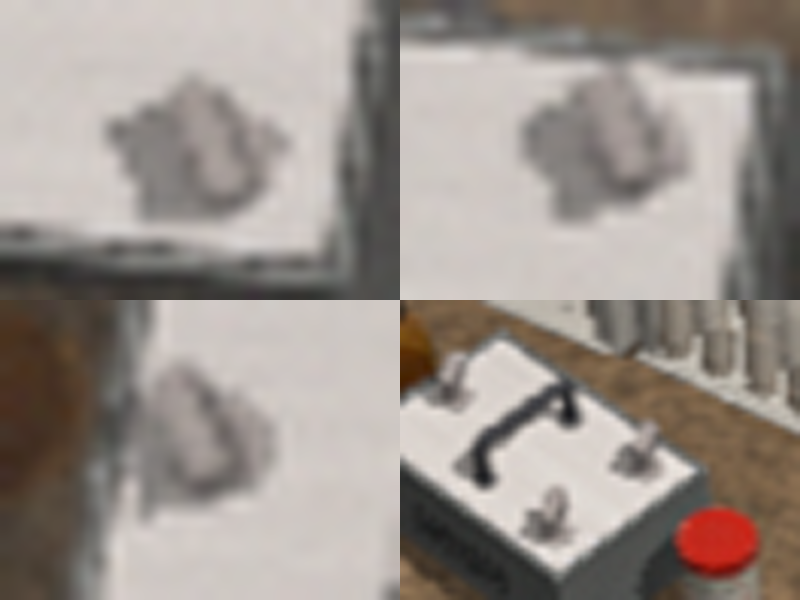

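The wings are visible from above: s1 centre raw (204.8,235.3), s2 (208.1,213.0), s3 (165.7,219.1). All three stand about 0.5 rad from the box's x axis. I'll refit with z fixed at the text heights as a check, then compute the approach.

Run:
```python
from h import *
T=lambda x,y:(150+x/5,195+y/5); S=lambda x,y:(165+(x-400)/5,155+y/5)
T2=lambda x,y:(345+x/5,180+(y-300)/5); S2=lambda x,y:(320+(x-400)/5,235+(y-300)/5)
def fit(M,t,s,x0,n):
    M=np.array(M,float)
    w=lambda p:np.c_[p[0]+M[:,0]*np.cos(p[2])-M[:,1]*np.sin(p[2]),p[1]+M[:,0]*np.sin(p[2])+M[:,1]*np.cos(p[2]),M[:,2]]
    for nm,ft,fs in(("both",1,1),("top",1,0),("scene",0,1)):
        r=least_squares(lambda p:np.r_[ft*(proj("top",w(p))-t),fs*(proj("scene",w(p))-s)].ravel(),x0,loss="soft_l1")
        print(n,nm,r.x.round(2),round(r.cost,2))
M=[(60.5,90.5,76),(60.5,-90.5,76),(-60.5,-90.5,76),(-60.5,90.5,76),(0,0,106)]
t=[T(66,36),T(345,63),T(317,249),T(33,219),T(178.5,137)]
s=[S(560,28),S(725,143),S(608,232),S(440,108),S(575,98)]
fit(M,t,s,[470,197,-.17],"box")
fit([(-36,-64,104.5),(36,-64,104.5),(0,64,104.5)],[(204.8,235.3),(208.1,213),(165.7,219.1)],[(204.5,189),(220.5,178),(189,166)],[470,197,-.17],"wings")
M=[(60,34,40),(-60,34,40),(60,-34,40),(-60,-34,40),(-54,0,8),(54,0,8)]
t=[T2(117,350),T2(104,530),T2(220,362),T2(211,542),T2(147,532),T2(158,379)]
s=[S2(590,335),S2(485,440),S2(675,390),S2(580,508),S2(528,491),S2(621,393)]
fit(M,t,s,[475,-410,-.17],"rest")
go([482,262,150],jaw=107)
```

```text
box both [ 4.6970e+02  1.9695e+02 -1.8000e-01] 3.13
box top [ 4.6984e+02  1.9722e+02 -1.8000e-01] 1.12
box scene [ 4.6924e+02  1.9622e+02 -1.9000e-01] 1.9
wings both [ 4.6996e+02  1.9629e+02 -2.0000e-01] 0.56
wings top [ 4.7028e+02  1.9651e+02 -1.9000e-01] 0.28
wings scene [ 4.6938e+02  1.9578e+02 -2.2000e-01] 0.07
rest both [ 4.7662e+02 -4.0975e+02 -1.9000e-01] 3.82
rest top [ 4.777e+02 -4.094e+02 -1.900e-01] 0.31
rest scene [ 4.7408e+02 -4.1065e+02 -1.9000e-01] 2.39
t 0.1 tcp [189.8 595.  213.9] jaw 72.3 down [-0.    -0.001 -1.   ] q [ 1.26  0.35  1.63  0.    1.16 -0.  ] gap 91.6
offset [ 379.6   64.2 -228.4]
yaw rows -5.78 deg 34.7
```

```bash
python3 -m handwheel '{"offset":[[50,0,-60],[100,0,-120],[150,0,-180],[180,0,-240],[207,0,-286],[207,0,-286],[250,10,-270],[300,30,-256],[350,50,-240],[379,64,-230],[379,64,-230],[379,64,-230]],"yaw":[0,0,0,0,0,-1.5,-3,-4.5,-5.8,-5.8,-5.8,-5.8]}' 0.1; python3 -c "
from h import *
go([481.8,259.7,82],jaw=107)"
```

```text
time: 1.6
eef_pos: [480.1, 260.9, 150.4]
tcp_rot: [0.699, 0.105, -0.106, -0.699]
force: [-0.6, 0.0, -0.3]
finger_gap: 41.3
t 1.6 tcp [480.1 260.9 150.4] jaw 107.1 down [-0.001 -0.001 -1.   ] q [ 0.49  0.31  1.86  0.    0.98 -1.37] gap 41.3
offset [ 1.4 68.4 -1.6]
yaw rows 0.01 deg -0.1
```

```bash
python3 -m handwheel '{"offset":[[1.4,30,-1.6],[1.4,55,-1.6],[1.4,66,-1.6],[1.4,68,-1.6],[1.4,68,-1.6]],"yaw":[0,0,0,0,0]}'; python3 -m handwheel '{"offset":[[0,0,0],[0,0,0],[0,0,0],[0,0,0],[0,0,0],[0,0,0]],"yaw":[0,0,0,0,0,0]}' 1; python3 -c "
from h import *
im=manip.read_camera('scene')[:,:,::-1][140:215,160:260];im2=manip.read_camera('top')[:,:,::-1][190:265,140:240]
cv2.imwrite('pics/g3.png',cv2.resize(np.hstack([im,im2]),(800,300),interpolation=cv2.INTER_CUBIC))
print(manip.observe()['moment'],manip.observe()['force'])
"
```

```text
time: 2.22
eef_pos: [483.2, 260.4, 83.5]
tcp_rot: [-0.699, -0.106, 0.105, 0.699]
force: [-0.1, -0.2, 0.2]
finger_gap: 41.5
time: 2.98
eef_pos: [483.5, 262.7, 83.3]
tcp_rot: [-0.698, -0.106, 0.104, 0.701]
force: [-2.9, 14.0, 0.7]
finger_gap: 9.8
[2.39937961 0.49254582 0.01343379] [-2.70960974 12.88049727  0.50673263]
```

View pics/g3.png

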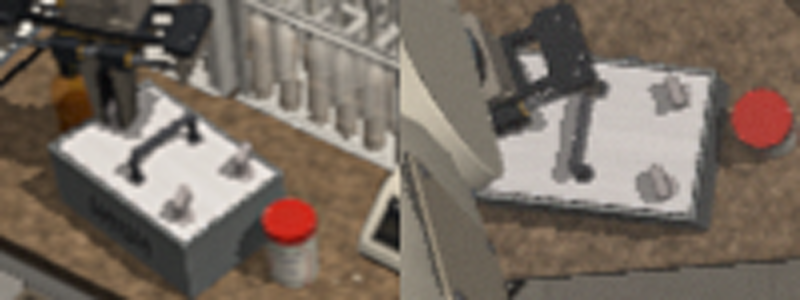

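Gap 9.8 mm: the wing is held. The +14 N sideways force says the screw sits about 2.5 mm further along tool z. I'll re-centre and turn.

```bash
python3 -m handwheel '{"offset":[[0,0,2.5],[0,0,2.5],[0,0,2.5],[0,0,2.5],[0,0,2.5],[0,0,2.5],[0,0,2.5],[0,0,2.5],[0,0,2.5],[0,0,2.5],[0,0,2.5],[0,0,2.5]],"yaw":[0,-1,-2.2,-3.4,-4.6,-5.8,-7,-8.2,-9.4,-10.4,-10.7,-10.7]}'; python3 -c "
from h import *
go([481.8,262,82],jaw=169)
print(manip.observe()['moment'],manip.observe()['force'])"
```

```text
time: 4.58
eef_pos: [482.7, 262.6, 83.0]
tcp_rot: [0.537, 0.461, -0.46, -0.537]
force: [1.6, 1.0, 5.6]
finger_gap: 9.7
t 4.58 tcp [482.7 262.6  83. ] jaw 171.2 down [ 0.001  0.001 -1.   ] q [ 0.5   0.4   1.9   0.    0.84 -2.49] gap 9.7
offset [-0.8  1.   0.8]
yaw rows 0.36 deg -2.2
[ 0.23247542 -0.08892021 -0.43344448] [1.56303567 0.97002217 5.58409087]
```

```bash
python3 -m handwheel '{"offset":[[0,0,0],[0,0,0],[0,-25,0],[0,-52,0],[-40,-52,13],[-80,-52,27],[-127,-52,40],[-127,-52,40],[-127,-52,40],[-127,-52,40],[-127,-52,40],[-127,-52,40]],"yaw":[0,0,0,0,1.5,3,4.5,6,7.5,9,10.7,10.7]}' 0.1; python3 -c "
from h import *
go([423.7,142.9,82.5],jaw=107)"
```

```text
time: 6.08
eef_pos: [423.1, 142.7, 134.4]
tcp_rot: [0.699, 0.105, -0.106, -0.699]
force: [-0.7, -0.1, -0.1]
finger_gap: 41.4
t 6.08 tcp [423.1 142.7 134.4] jaw 107.2 down [-0.001 -0.    -1.   ] q [ 0.32  0.18  2.08 -0.    0.88 -1.55] gap 41.4
offset [ 0.7 51.8 -0. ]
yaw rows 0.03 deg -0.2
```

```bash
python3 -m handwheel '{"offset":[[0.7,25,0],[0.7,45,0],[0.7,51,0],[0.7,51,0]],"yaw":[0,0,0,0]}'; python3 -m handwheel '{"offset":[[0,0,0],[0,0,0],[0,0,0],[0,0,0],[0,0,0],[0,0,0]],"yaw":[0,0,0,0,0,0]}' 1; python3 -c "
from h import *
go([423.7,142.9,82.5],jaw=171.5)"
```

```text
time: 6.58
eef_pos: [423.9, 143.1, 83.5]
tcp_rot: [0.699, 0.106, -0.106, -0.699]
force: [-0.4, 0.0, 0.5]
finger_gap: 41.4
time: 7.32
eef_pos: [424.2, 143.7, 83.9]
tcp_rot: [-0.699, -0.105, 0.105, 0.7]
force: [-1.5, 5.6, 3.9]
finger_gap: 9.8
t 7.33 tcp [424.2 143.7  83.9] jaw 107.1 down [ 0.     0.001 -1.   ] q [ 0.32  0.27  2.12  0.    0.76 -1.55] gap 9.8
offset [-0.8  1.4 -0.6]
yaw rows -10.73 deg 64.4
```

```bash
python3 -m handwheel '{"offset":[[0,0,1],[0,0,1],[0,0,1],[0,0,1],[0,0,1],[0,0,1],[0,0,1],[0,0,1],[0,0,1],[0,0,1],[0,0,1],[0,0,1]],"yaw":[0,-1,-2.2,-3.4,-4.6,-5.8,-7,-8.2,-9.4,-10.4,-10.7,-10.7]}'; python3 -c "
from h import *
print(manip.observe()['moment'],manip.observe()['force'])
go([494.8,130.4,135],jaw=107)"
```

```text
time: 8.82
eef_pos: [424.5, 144.0, 83.9]
tcp_rot: [0.537, 0.461, -0.46, -0.536]
force: [1.1, -1.6, 5.3]
finger_gap: 9.6
[-0.15131383 -0.14102304 -0.32876831] [ 1.11067697 -1.58865392  5.26388359]
t 8.82 tcp [424.5 144.   83.9] jaw 171.3 down [ 0.001 -0.    -1.   ] q [ 0.32  0.27  2.12 -0.    0.76 -2.66] gap 9.6
offset [ -2.7 -51.  -71.6]
yaw rows 10.71 deg -64.3
```

```bash
python3 -m handwheel '{"offset":[[0,0,0],[0,0,0],[0,-25,0],[0,-51,0],[-2,-51,-35],[-2,-51,-72],[-2,-51,-72],[-2,-51,-72],[-2,-51,-72],[-2,-51,-72],[-2,-51,-72],[-2,-51,-72]],"yaw":[0,0,0,0,1.5,3,4.5,6,7.5,9,10.7,10.7]}' 0.1; python3 -c "
from h import *
go([495.3,131,83],jaw=107)"
```

```text
time: 10.32
eef_pos: [494.4, 131.2, 134.3]
tcp_rot: [0.699, 0.105, -0.106, -0.699]
force: [0.0, 0.7, -0.6]
finger_gap: 41.1
t 10.32 tcp [494.4 131.2 134.3] jaw 107.2 down [-0.001 -0.    -1.   ] q [ 0.26  0.28  1.95 -0.    0.92 -1.61] gap 41.1
offset [ 0.9 51.3 -0.4]
yaw rows 0.03 deg -0.2
```

```bash
python3 -m handwheel '{"offset":[[1,25,0],[1,45,0],[1,51,0],[1,51,0]],"yaw":[0,0,0,0]}'; python3 -m handwheel '{"offset":[[0,0,0],[0,0,0],[0,0,0],[0,0,0],[0,0,0],[0,0,0]],"yaw":[0,0,0,0,0,0]}' 1; python3 -c "
from h import *
go([495.3,131,83],jaw=171.5)"
```

```text
time: 10.82
eef_pos: [495.5, 131.5, 83.5]
tcp_rot: [0.699, 0.106, -0.106, -0.699]
force: [-0.3, 0.1, 0.7]
finger_gap: 41.5
time: 11.58
eef_pos: [495.9, 131.6, 83.9]
tcp_rot: [-0.699, -0.105, 0.105, 0.699]
force: [-1.2, 1.2, 4.7]
finger_gap: 9.6
t 11.57 tcp [495.9 131.6  83.9] jaw 107.1 down [ 0.  0. -1.] q [ 0.26  0.35  1.98  0.    0.81 -1.61] gap 9.6
offset [-0.7  0.9 -0.4]
yaw rows -10.73 deg 64.4
```

```bash
python3 -m handwheel '{"offset":[[0,0,0],[0,0,0],[0,0,0],[0,0,0],[0,0,0],[0,0,0],[0,0,0],[0,0,0],[0,0,0],[0,0,0],[0,0,0],[0,0,0]],"yaw":[0,-1,-2.2,-3.4,-4.6,-5.8,-7,-8.2,-9.4,-10.4,-10.7,-10.7]}';  python3 -c "
from h import *
print(manip.observe()['moment'],manip.observe()['force'])
go([471.4,200,140],jaw=79.6)"
```

```text
time: 13.08
eef_pos: [495.6, 131.8, 83.9]
tcp_rot: [-0.536, -0.461, 0.46, 0.537]
force: [-2.6, 1.7, 6.5]
finger_gap: 9.8
[ 0.37453771  0.46665886 -0.43586252] [-2.57459063  1.74706482  6.51349274]
t 13.07 tcp [495.6 131.8  83.9] jaw 171.3 down [-0.     0.001 -1.   ] q [ 0.26  0.35  1.98  0.    0.81 -2.73] gap 9.8
offset [ 63.8 -56.1  34.3]
yaw rows -14.72 deg 88.3
```

```bash
python3 -m handwheel '{"offset":[[0,0,0],[0,0,0],[0,-25,0],[0,-56,0],[30,-56,17],[64,-56,34],[64,-56,34],[64,-56,34],[64,-56,34],[64,-56,34],[64,-56,34],[64,-56,34],[64,-56,34],[64,-56,34]],"yaw":[0,0,0,0,1.7,3.4,5.1,6.8,8.5,10.2,11.9,13.6,15.3,15.3]}' 0.1; python3 -c "
from h import *
go([471.4,200,88],jaw=79.6)
im=manip.read_camera('scene')[:,:,::-1][140:215,160:260];im2=manip.read_camera('top')[:,:,::-1][190:265,140:240]
cv2.imwrite('pics/g4.png',cv2.resize(np.hstack([im,im2]),(800,300),interpolation=cv2.INTER_CUBIC))"
```

```text
time: 14.82
eef_pos: [471.7, 199.8, 139.4]
tcp_rot: [0.704, -0.064, 0.064, -0.704]
force: [0.1, 0.0, -0.6]
finger_gap: 41.3
t 14.82 tcp [471.7 199.8 139.4] jaw 79.6 down [-0. -0. -1.] q [ 0.4   0.27  1.94 -0.    0.93 -0.99] gap 41.3
offset [-0.3 51.4  0.2]
yaw rows -0.0 deg 0.0
```

View pics/g4.png

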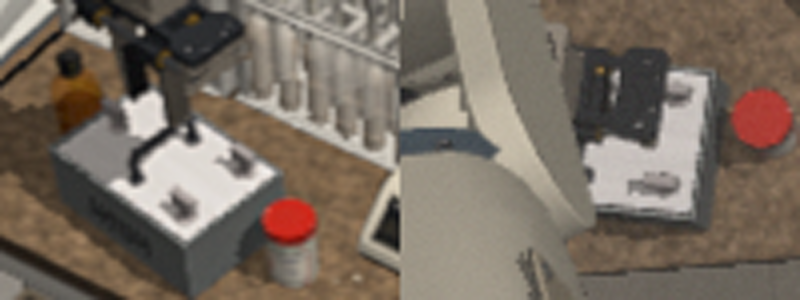

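Screws 1 (at about (660,183)) and 2 (at (680,92)) now lie along the box's y axis, and the fingers stand over the bar. I'll grasp it.

```bash
python3 -m handwheel '{"offset":[[0,25,0],[0,45,0],[0,51,0],[0,51,0]],"yaw":[0,0,0,0]}'; python3 -m handwheel '{"offset":[[0,0,0],[0,0,0],[0,0,0],[0,0,0],[0,0,0],[0,0,0]],"yaw":[0,0,0,0,0,0]}' 1; python3 -c "
from h import *
go([471.4,200,300],jaw=79.6)"
```

```text
time: 15.42
eef_pos: [471.7, 199.9, 88.6]
tcp_rot: [0.704, -0.064, 0.064, -0.704]
force: [-0.4, 0.6, 0.4]
finger_gap: 41.3
time: 16.18
eef_pos: [472.3, 200.3, 88.9]
tcp_rot: [-0.704, 0.064, -0.065, 0.704]
force: [1.2, 2.8, 2.8]
finger_gap: 8.9
t 16.18 tcp [472.3 200.3  88.9] jaw 79.5 down [ 0.001  0.001 -1.   ] q [ 0.4   0.34  1.98  0.    0.82 -0.99] gap 8.9
offset [  -0.6 -211.1   -0.3]
yaw rows -0.02 deg 0.1
```

```bash
python3 -m handwheel '{"offset":[[0,-2,0],[0,-5,0],[0,-8,0],[0,-11,0],[0,-14,0]],"yaw":[0,0,0,0,0]}'
```

```text
time: 16.8
eef_pos: [471.5, 199.7, 102.7]
tcp_rot: [0.704, -0.065, 0.064, -0.704]
force: [0.5, 0.5, -4.5]
finger_gap: 9.0
```

```bash
python3 -m handwheel '{"offset":[[0,-10,0],[0,-25,0],[0,-45,0],[0,-70,0],[0,-95,0],[0,-120,0],[0,-140,0],[0,-150,0],[0,-150,0]],"yaw":[0,0,0,0,0,0,0,0,0]}'; python3 -c "
from h import *
print(manip.observe()['force'])
go([478.5,-409.5,250],jaw=79.2)
im=manip.read_camera('scene')[:,:,::-1]
cv2.imwrite('pics/g5.png',cv2.resize(im[100:280,130:370],(800,600),interpolation=cv2.INTER_CUBIC))"
```

```text
time: 17.92
eef_pos: [472.0, 200.0, 253.4]
tcp_rot: [-0.704, 0.064, -0.065, 0.704]
force: [0.7, 0.2, -5.0]
finger_gap: 8.8
[ 0.70944443  0.15194115 -4.96924975]
t 17.93 tcp [472.  200.  253.4] jaw 79.5 down [ 0.001  0.001 -1.   ] q [ 0.4   0.14  1.83 -0.    1.17 -0.99] gap 8.8
offset [ 117.4    3.1 -598.1]
yaw rows 0.05 deg -0.3
```

View pics/g5.png

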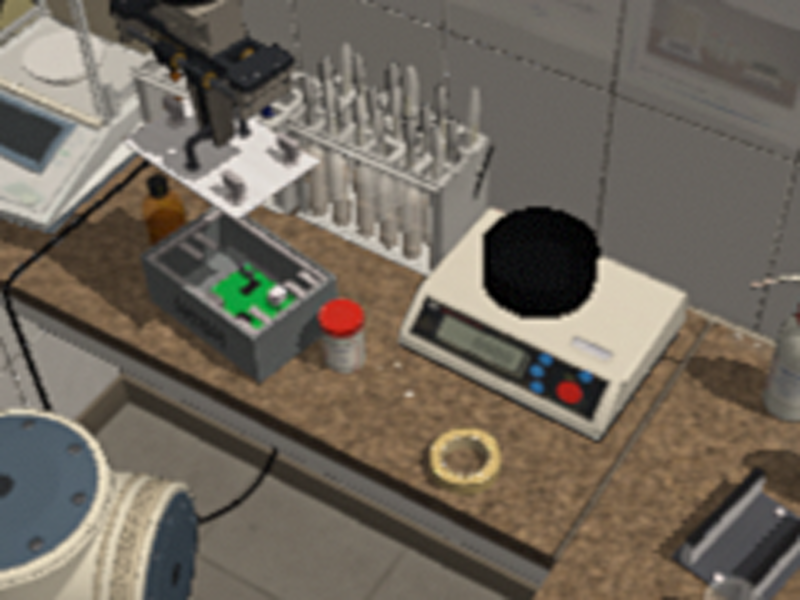

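The cover is off and hangs level above the open box. Now I'll carry it to a point above the rest.

```bash
python3 -m handwheel '{"offset":[[2,0,-10],[6,0,-30],[12,0,-60],[20,0,-100],[28,0,-140],[36,0,-180],[44,0,-220],[52,0,-260],[60,0,-300],[68,0,-340],[76,0,-380],[84,0,-420],[92,0,-460],[99,0,-500],[106,0,-540],[112,0,-570],[115,0,-588],[117,0,-598],[117,0,-598],[117,0,-598]],"yaw":[0,0,0,0,0,0,0,0,0,0,0,0,0,0,0,0,0,0,0,0]}'; python3 -c "
from h import *
print(manip.observe()['force'])
go([478.5,-409.5,80],jaw=79.2)"
```

```text
time: 20.48
eef_pos: [477.9, -408.5, 252.5]
tcp_rot: [-0.704, 0.065, -0.064, 0.704]
force: [-0.3, -0.2, -3.8]
finger_gap: 8.9
[-0.28214337 -0.17168004 -3.79315679]
t 20.48 tcp [ 477.9 -408.5  252.5] jaw 79.5 down [-0.     0.001 -1.   ] q [-0.71  0.33  1.58  0.    1.23 -2.1 ] gap 8.9
offset [  0.8 172.5  -1. ]
yaw rows 0.06 deg -0.3
```

Run:
```python
from h import *
a=manip.read_camera('scene')[:,:,::-1][225:315,300:420];b=manip.read_camera('top')[:,:,::-1][165:255,330:450]
cv2.imwrite('pics/g6.png',cv2.resize(np.vstack([a,b]),(600,900))[:, :] if 0 else cv2.resize(np.hstack([a,b]),(800,300),interpolation=cv2.INTER_CUBIC))
X,e=tri((553*.7,346*.7),(497*.7,399*.7));print(X,e)
```

```text
[ 367.04349908 -420.00057972   70.12999061] 0.9576437986044084
```

View pics/g6.png

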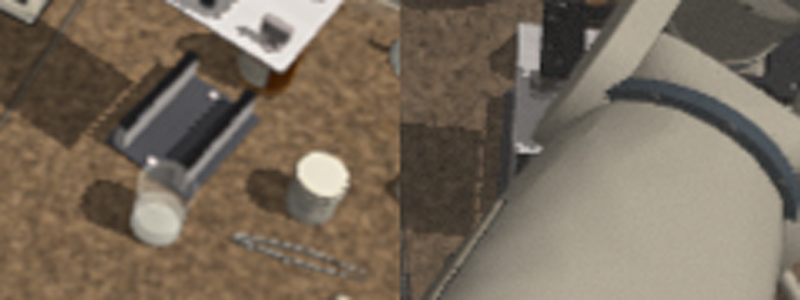

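The neighbours clear the cover's footprint (beaker about 25 mm, bottle about 27 mm). I'll lower it.

```bash
python3 -m handwheel '{"offset":[[0.4,20,-0.5],[0.8,50,-1],[0.8,85,-1],[0.8,115,-1],[0.8,140,-1],[0.8,160,-1],[0.8,175,-1],[0.8,183,-1],[0.8,186,-1],[0.8,186,-1]],"yaw":[0,0,0,0,0,0,0,0,0,0]}';  python3 -m handwheel '{"offset":[[0,2,0],[0,4,0],[0,5,0],[0,6,0],[0,6,0]],"yaw":[0,0,0,0,0]}'
```

```text
time: 21.82
eef_pos: [478.7, -410.8, 67.0]
tcp_rot: [0.704, -0.064, 0.065, -0.704]
force: [0.4, 0.4, -3.9]
finger_gap: 9.0
time: 22.45
eef_pos: [478.4, -410.5, 60.5]
tcp_rot: [-0.704, 0.065, -0.065, 0.704]
force: [0.7, -0.0, -4.1]
finger_gap: 8.9
```

```bash
python3 -m handwheel '{"offset":[[0,1,0],[0,2,0],[0,3,0],[0,3,0]],"yaw":[0,0,0,0]}'; python3 -m handwheel '{"offset":[[0,0.5,0],[0,1,0],[0,1,0]],"yaw":[0,0,0]}'
```

```text
time: 22.95
eef_pos: [478.5, -410.5, 58.0]
tcp_rot: [0.704, -0.065, 0.065, -0.704]
force: [-2.0, 2.3, 1.9]
finger_gap: 8.9
time: 23.32
eef_pos: [478.5, -410.6, 57.9]
tcp_rot: [0.704, -0.065, 0.065, -0.704]
force: [-4.0, 3.9, 11.4]
finger_gap: 8.8
```

Contact at TCP z of about 58, as expected. I'll release, rise and look.

```bash
python3 -m handwheel '{"offset":[[0,0,0],[0,0,0],[0,0,0],[0,0,0],[0,-15,0],[0,-40,0],[0,-80,0],[0,-130,0],[0,-180,0],[0,-200,0],[0,-200,50],[0,-200,110],[0,-200,170],[0,-200,230],[0,-200,290],[0,-200,300],[0,-200,300]],"yaw":[0,0,0,0,0,0,0,0,0,0,0,0,0,0,0,0,0]}' 0.1
python3 - <<'E'
from h import *
o=manip.observe();print(o['force'],o['eef_pos'])
f={n:manip.read_camera(n)[:,:,::-1] for n in C}
for n in f: cv2.imwrite(f'pics/{n}9_raw.png',f[n])
a=f['scene'][220:295,315:415];b=f['top'][170:245,335:435]
im=cv2.resize(np.hstack([a,b]),(800,300),interpolation=cv2.INTER_CUBIC)
im2=cv2.resize(np.hstack([f['scene'],f['top']]),(800,300),interpolation=cv2.INTER_AREA)
cv2.imwrite('pics/end.png',np.vstack([im,im2]))
# expected rail-rest handle pixel for 478.5,-410.5
a=-.187
for p in[(478.5,-410.4,69)]+[(478.5+x*np.cos(a)-y*np.sin(a),-410.4+x*np.sin(a)+y*np.cos(a),39) for x,y in((55,85),(55,-85),(-55,-85),(-55,85))]:
    s=(proj('scene',p)[0]-[315,220])*4;t=(proj('top',p)[0]-[335,170])*4+[400,0];print(s.round(),t.round())
E
```

```text
time: 25.45
eef_pos: [533.3, -115.4, 257.3]
tcp_rot: [0.704, -0.064, 0.064, -0.704]
force: [-0.5, -0.4, 0.1]
finger_gap: 41.5
[-0.47846631 -0.41072238  0.12930972] [ 533.27186285 -115.37246956  257.31418726]
[175. 128.] [581. 147.]
[120.  52.] [472.  79.]
[297. 166.] [680. 101.]
[221. 256.] [673. 233.]
[ 42. 133.] [462. 210.]
```

View pics/end.png

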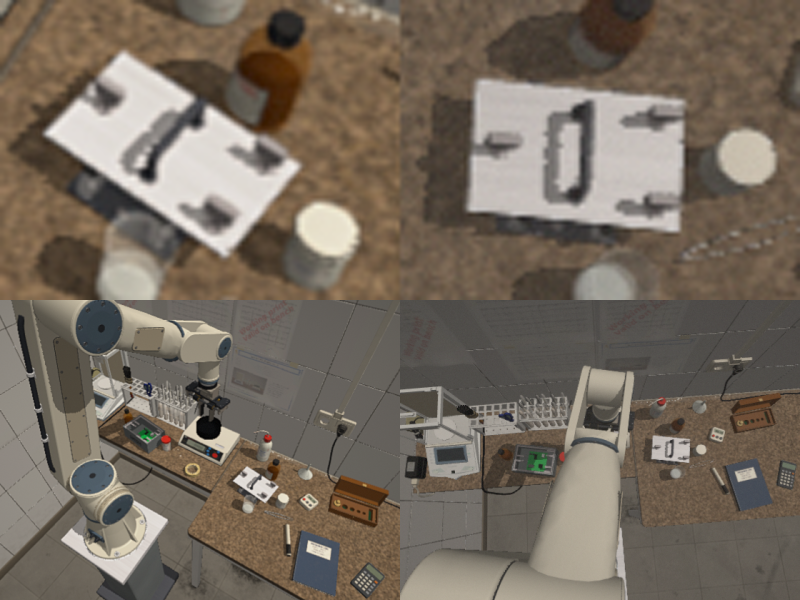

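The corners match the predicted seated pose: scene (123,52), (299,166), (222,256), (45,133), within 1 px. The wings lie along the plate's y axis and the bystanders are in place. I'm handing in.

```bash
python3 -c "
from workcell import manip
print(manip.finish_job())"
```

```text
the job is handed in; nothing more can be done
None
```

The box is open: all three thumbscrews are loosened and the cover lies on the rest. I handed the job in at about 25.5 s of the 67 s allowed, and hand-in gives no verdict.

- **Screws:** I turned each about 64° anticlockwise until the wrist moment (0.33–0.44 N m, against 0.04 N m friction) showed the stop. The cover stayed in the box meanwhile. In the last pictures all three wings lie along the plate's y axis.
- **Cover:** It lifted freely at about 4–5 N. I carried it over at TCP z of about 250 mm, with contact on the rails at TCP z of about 58 mm, against 57 mm expected.
- **Last check:** The plate corners match the pose I calculated for a cover lying flat on the rails, within about 1 px in the scene view. The arm was clear of everything at hand-in, and no bystander shows visible movement; I did not measure them.

Two readings disagreed:
- **Top view:** It put the cover about 1.5 px (4 mm) further to the right than calculated, well inside the 20 mm allowed.
- **Camera heights:** They came out about 5 mm below the stated ones. I used the stated heights and checked them by touch.

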